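# Thread the flatted key into the quarter-turn lock and lock it

### The job

Take the paddle-handled key out of its wooden stand and lower it upright into the round mouth of the lock. The angle of the flatted hole inside is not known: resting the key on it lightly, turn the key until it matches, thread it through fully home, and only then turn it clockwise until its handle lies in line with the long side of the lock's foot plate. Never force it (at most 50 N of contact force between key and lock), leave the key standing in the lock and do not disturb the spanner, the bottle and the pliers.

Things in the scene. Friction and masses are not known exactly. Their poses are not given: they have to be found in the camera images.
- key: Loose steel key, 94 mm tall, 0.11 to 0.22 kg. Origin: centre of its lower tip; z up. From below: flatted tongue z 0 to 12 mm, 17 mm along x, 8 mm across the flats along y (lowest 1.5 mm: 15 x 6); thin round neck 7.5 mm in diameter to z 28; cone to z 33; round journal 18 mm in diameter to z 50; collar 30 mm in diameter z 50 to 56; neck 11 mm to z 64; handle. Half a turn about z makes no difference.
- key_handle (a point): Centre of the key's black flat-sided paddle handle, 79 mm above the key's origin, axes as the key's: 52 mm long along x, 12 mm thick along y, 30 mm high (key z 64 to 94).
- key_stand: Fixed wooden block 60 x 60 x 54 mm; origin at the centre of its underside. The key stands upright at any yaw in a round hole in its top, 22 mm in diameter, 52 mm deep, collar resting on the top: lift it straight up by 60 mm to clear.
- lock: Fixed grey quarter-turn lock. Origin: centre of its underside, z up. Steel foot plate 64 mm along x, 84 mm along y (the long side), 8 mm thick; housing 56 x 56 mm up to z = 50. Key fully home: collar on the bush rim, key origin at z = 12 mm in this frame, tongue wholly below the keyed plate, key free to turn. Locked: key's x axis parallel to the lock's y axis, either way round.
- lock_mouth (a point): Centre of the rim of the lock's steel guide bush, 62 mm above the lock's origin, axes as the lock's. Round bore 20.6 mm in diameter (tongue at any yaw, and journal, pass with about 1 mm all round), 15 mm deep below a 5 mm flare that is about 27 mm wide at the rim.
- lock_face (a point): Centre of the top face of the keyed plate in the lock, 40 mm above the lock's origin; axes as the LOCK's. Plate 10 mm thick; its flatted through hole is 19 x 10 mm, the long way being the lock's y axis turned anticlockwise from above by a hidden 26 to 80 degrees. The plate cannot turn; with the tongue in it the key has 7 degrees either way (0.4 N m more makes 50 N). Sprung: gives 10 mm downwards (2 N, then 1 N per mm), then rigid.
- spanner: Loose steel combination spanner, 135 mm long, lying on the front board between lock and stand; bystander. Origin at the centre of its underside. Behind it, from x = 0.48 m on, stands a fixed post 0.24 m tall: carry the key past on the robot's side, at x = 0.37 m or so.
- bottle: Loose small pump mist bottle, 33 mm in diameter, 138 mm tall, standing on the rear board; bystander. Origin at the centre of its underside.
- pliers: Loose flat-nose pliers, 182 mm long, 10 mm high, lying on the rear board; bystander. Origin at the centre of its underside.

How it is judged:
By the outcome, as a careful person would: the job done as asked, in the order asked, and still so for the second after the job is handed in, with the robot touching nothing.
It also fails if it takes over 72 s, if anything falls off the work surface, if the arm or the gripper's body presses on something with over 40 N, if the wrist force passes 120 N, or if a joint passes its speed limit or range.

### The arm

A 7-joint arm with a two-finger parallel gripper is mounted at the origin on a cart in front of the work surface, level with it; the furniture and walls round the work are solid. World frame = base frame: x ahead of the robot, y to its left, z up, the work surface at z = 0. Lengths are in m, angles in rad, forces in N, time in s.
With the tool pointing down it reaches from about 0.425 to 0.975 m from the base axis. Payload 16.7 kg.
Tool frame: the origin (TCP) lies at the centre of the arm's flange, where the gripper is bolted on; the fingertips stand 173 mm ahead of it and the grasp point (between the pads) lies 155 mm ahead of it; z points along the fingers, y is the line along which they close (so a half turn about z gives the same grasp; the last joint's range is limited). The gripper opens to 85 mm and grips with 20 to 120 N. Pads are 22 mm wide; open, the fingers measure 114 mm over their backs; the gripper's body (76 mm by 85 mm) begins 54 mm behind the grasp point. The pads swing forward as they close: fully open they stand 13 mm farther back than shut.
Start: joints at [1.123, 0.426, 0.074, 1.606, -0.034, 1.111, -0.067], TCP at [0.198, -0.645, 0.405] pointing down, gripper open.
Joint ranges: [-2.85, 2.85], [-0.5, 2.14], [-1.23, 1.37], [0.21, 2.46], [-1.02, 4.16], [0.16, 2.05], [-2.73, 2.73]. Speed limits (rad/s): [1.89, 1.89, 2.39, 2.39, 3.01, 3.01, 3.01].

### API

Orientations are given as a rotation vector (axis times angle).
In Python, from cell import * gives the robot as it stands. The module is installed in compiled form; this text tells all that it offers. Calls block until the motion is done:
- move_ptp(position, orientation): joint-space move of the TCP to a pose.
- line_to(position, rate=0.15, rot=None): straight line of the TCP; rot=None keeps the orientation; rate is the mean speed in m/s.
- set_joints(angles): joint-space move.
- move_gripper(opening, force=None): opening from 0.0 (shut) to 1.0 (fully open); force is the grip in N (None keeps the last); returns when the fingers have stopped.
- hold(seconds).
- inverse_kinematics(position, orientation): joint angles nearest the present ones, or None.
- get_image(name): name is "side" or "top" or "wrist"; returns the picture (384x512x3 uint8, red, green, blue); there is no depth.
- camera_params(name): a dict with "K" (3x3 intrinsics, pixels), "origin" and "attitude" of the camera in the world. Camera axes: x right, y up, looking along -z (the intrinsics and any distortion apply to the point x, -y, -z); pixel columns grow to the right and rows downward; lengths in m; the calibration is good to about 2 mm. A picture is of the moment at which its call begins: read the wrist's pose just before it. camera_params takes no time and is no camera call; for the wrist camera it gives the pose at the moment of the call.
A pose or a line that the arm cannot do raises PlanningError and nothing moves.
- sign_off(): hands the job in; it is judged then, once.
Readings, each from a call of its own:
- read_time(): time.
- read_qpos(): joint angles.
- read_joint_velocities(): joint speeds.
- read_joint_torque(): joint torques, N m.
- read_ee_pos(): TCP position.
- read_orientation(): TCP orientation.
- read_ft_force(): force on the tool from outside, world axes, zero at the start.
- read_moment(): the same for the moment, N m.
- read_gripper_width(): opening from 0.0 (shut) to 1.0 (fully open).
- read_gripper_force(): force on a finger pad.
Only numpy, scipy, OpenCV 4.12 (cv2) and the standard library are available. Lean on these libraries where they do the work, as an engineer would, in place of code of your own. Each camera call takes 0.05 s, during which the arm holds its last target. There are 200 camera calls.

## Working session

There is one attempt and no reset: what is moved stays moved. The work goes in short steps, each a Python script; the robot and the scene stay as the last script left them, time stands still between calls to the robot, and variables do not carry over. Pictures are saved under pics/ and viewed, at most 10 in all, crops included, and the job is handed in when it is done.

```bash
mkdir -p pics; python3 - <<'E'
from cell import *
import cv2, numpy as np
for n in ("side","top"):
    im=get_image(n); cv2.imwrite(f"pics/{n}0.png",im[:,:,::-1])
    print(n,camera_params(n))
print(read_time(),read_ee_pos(),read_orientation(),read_gripper_width(), camera_params("wrist"))
E
```

```text
side {'K': array([[410.5404244 ,   0.        , 246.51285061],
       [  0.        , 410.5404244 , 189.63964122],
       [  0.        ,   0.        ,   1.        ]]), 'origin': array([0.42365035, 0.88285425, 0.40486687]), 'attitude': array([ 0.09166854, -1.74327725, -2.45667723])}
top {'K': array([[443.52904515,   0.        , 247.97638304],
       [  0.        , 443.52904515, 189.21013626],
       [  0.        ,   0.        ,   1.        ]]), 'origin': array([0.38409487, 0.00235764, 1.05648152]), 'attitude': array([ 0.13669066, -0.1211867 , -1.56328112])}
0.1 [ 0.19801151 -0.64512214  0.40410313] [-3.10574496e+00 -4.65941716e-01  3.92513527e-04] 1.0013867749736658 {'K': array([[268.64772211,   0.        , 256.98195865],
       [  0.        , 268.64772211, 188.36410105],
       [  0.        ,   0.        ,   1.        ]]), 'origin': array([ 0.27814028, -0.62102231,  0.37159121]), 'attitude': array([-0.28006296,  0.20838537, -1.26147992])}
```

View pics/top0.png

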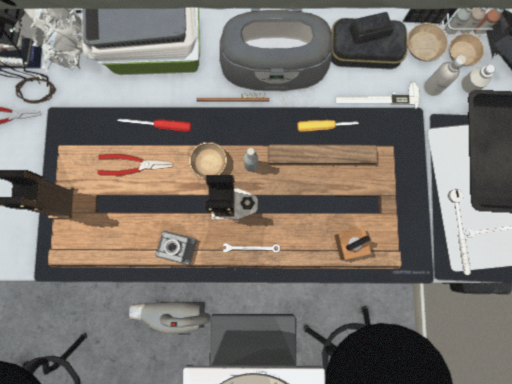

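View pics/side0.png

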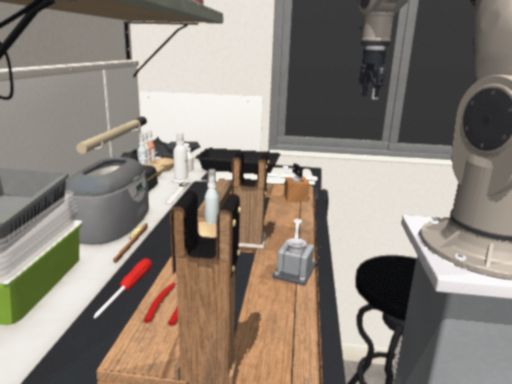

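```bash
cat > h.py <<'E'
from cell import *
import cv2, numpy as np
from scipy.spatial.transform import Rotation as R
D=np.diag([1,-1,-1.])
def ray(p,uv):
    d=D@np.linalg.inv(p["K"])@np.array([uv[0],uv[1],1.]); return R.from_rotvec(p["attitude"]).as_matrix()@d
def px2w(p,uv,z):
    d=ray(p,uv); return p["origin"]+d*(z-p["origin"][2])/d[2]
def w2px(p,X):
    q=p["K"]@D@R.from_rotvec(p["attitude"]).as_matrix().T@(np.asarray(X)-p["origin"]); return q[:2]/q[2]
def down(yaw):  # tool z down, tool y (closing line) at angle yaw from world x
    y=np.array([np.cos(yaw),np.sin(yaw),0]); z=np.array([0,0,-1.]); x=np.cross(y,z)
    return R.from_matrix(np.c_[x,y,z]).as_rotvec()
E
python3 - <<'E'
from h import *
p=camera_params("top")
print("lock",px2w(p,(174,245),.062),"stand",px2w(p,(355,245),.054),"keyends",px2w(p,(346,246),.1),px2w(p,(370,237),.1))
print("spanner",px2w(p,(224,246),0),px2w(p,(279,248),0),"post",px2w(p,(222,195),.24))
w=camera_params("wrist");T=R.from_rotvec(read_orientation()).as_matrix()
print(T.round(3),T.T@(w["origin"]-read_ee_pos()),(T.T@R.from_rotvec(w["attitude"]).as_matrix()).round(3))
for n in ("top","wrist"):
    im=get_image(n); 
    if n=="top": cv2.imwrite("pics/a.png",cv2.resize(np.hstack([im[215:280,140:210],im[215:280,320:390]]),None,fx=5.5,fy=5.5,interpolation=cv2.INTER_CUBIC)[:,:,::-1])
for y in np.arange(-3,3.2,.4):
  a=inverse_kinematics([.27,-.24,.40],down(y)); b=inverse_kinematics([.27,.18,.4],down(y)); print(round(y,2),None if a is None else np.round(a,2),None if b is None else np.round(b,2))
E
```

```text
lock [0.4223651  0.17698551 0.062     ] stand [ 0.42432553 -0.22757481  0.054     ] keyends [ 0.42028002 -0.19776771  0.1       ] [ 0.43962845 -0.24967806  0.1       ]
spanner [0.42288464 0.06932479 0.        ] [ 0.4187293  -0.06067102  0.        ] post [0.50836695 0.05909376 0.24      ]
[[ 0.956  0.293 -0.   ]
 [ 0.293 -0.956  0.001]
 [-0.    -0.001 -1.   ]] [0.08367593 0.00051094 0.03250422] [[-0.001  0.947  0.32 ]
 [ 1.     0.001  0.   ]
 [-0.     0.32  -0.947]]
-3.0 [ 0.53 -0.11  0.02  2.25  0.    0.99 -2.45] [-1.28 -0.24  0.42  2.33  0.11  1.03  2.36]
-2.6 [ 0.58 -0.1  -0.03  2.25 -0.    0.99 -2.05] [-1.49 -0.3   0.58  2.34  0.19  1.06  2.67]
-2.2 [ 0.6  -0.1  -0.05  2.25 -0.01  0.99 -1.65] [ 0.58 -0.26 -1.12  2.26 -0.28  1.01 -2.58]
-1.8 [ 0.66 -0.1  -0.1   2.25 -0.01  0.99 -1.24] [ 0.08 -0.17 -0.75  2.28 -0.14  1.   -2.38]
-1.4 [ 0.71 -0.1  -0.15  2.24 -0.02  0.99 -0.83] [ 0.69 -0.31 -1.18  2.26 -0.34  1.03 -1.7 ]
-1.0 [ 0.77 -0.09 -0.21  2.24 -0.02  0.99 -0.42] [ 0.78 -0.36 -1.23  2.26 -0.4   1.04 -1.22]
-0.6 [ 0.83 -0.09 -0.26  2.24 -0.03  0.99 -0.02] [ 0.26 -0.19 -0.89  2.27 -0.18  1.   -1.13]
-0.2 [ 0.88 -0.09 -0.31  2.24 -0.03  0.99  0.39] [ 0.26 -0.19 -0.89  2.27 -0.18  1.   -0.73]
0.2 [ 0.93 -0.09 -0.36  2.23 -0.04  0.99  0.8 ] [ 0.26 -0.19 -0.89  2.27 -0.18  1.   -0.33]
0.6 [ 0.98 -0.09 -0.4   2.23 -0.04  0.99  1.2 ] [ 0.26 -0.19 -0.89  2.27 -0.18  1.    0.07]
1.0 [ 1.03 -0.08 -0.45  2.23 -0.04  0.99  1.61] [ 0.26 -0.19 -0.89  2.27 -0.18  1.    0.47]
1.4 [ 1.07 -0.08 -0.48  2.23 -0.05  0.99  2.01] [ 0.26 -0.19 -0.89  2.27 -0.18  1.    0.87]
1.8 [ 1.11 -0.08 -0.52  2.23 -0.05  0.99  2.42] [-0.02 -0.17 -0.67  2.28 -0.12  1.    1.19]
2.2 [-0.5  -0.32  0.89  2.29  0.28  1.07  2.43] [-0.45 -0.16 -0.3   2.3  -0.06  1.    1.49]
2.6 None [-0.66 -0.17 -0.11  2.31 -0.02  1.    1.84]
3.0 [ 1.76 -0.1  -1.1   2.2  -0.11  0.99 -2.56] [-1.07 -0.21  0.25  2.33  0.06  1.02  2.14]
```

View pics/a.png

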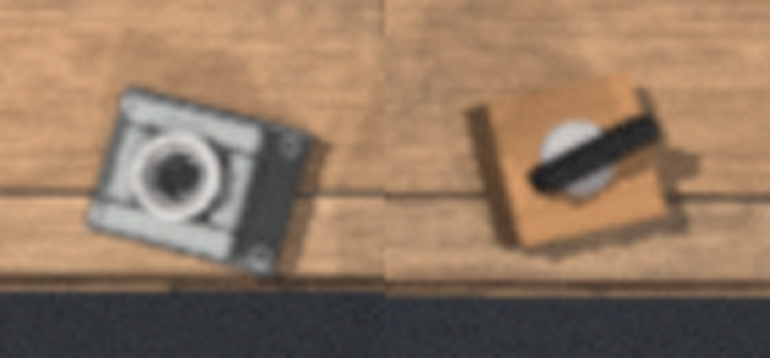

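```bash
python3 - <<'E'
from h import *
import json
K=np.array([.430,-.224]); L=np.array([.4224,.177]); o=down(np.deg2rad(27))
for n,P in (("k",K),("l",L)):
    if n=="k": move_ptp([*P,.44],o)
    else:
        line_to([.38,-.1,.46],.3); line_to([.38,.08,.46],.3); line_to([*P,.44],.3)
    hold(.3)
    p=camera_params("wrist"); im=get_image("wrist"); cv2.imwrite(f"pics/w{n}.png",im[:,:,::-1])
    json.dump({k:v.tolist() for k,v in p.items()},open(f"w{n}.json","w"))
    print(n,read_time(),read_ee_pos(),read_qpos().round(2),read_ft_force().round(2),w2px(p,[*P,.083 if n=="k" else .062]))
E
python3 - <<'E'
import cv2,numpy as np
a=[cv2.resize(cv2.imread(f"pics/w{n}.png")[110:290,160:350],None,fx=2,fy=2,interpolation=cv2.INTER_CUBIC) for n in "kl"]
cv2.imwrite("pics/b.png",np.hstack(a))
E
```

```text
k 2.3083 [ 0.42997951 -0.22422931  0.43989527] [ 0.77  0.11 -0.45  1.95  0.05  1.09  0.77] [-0.77  0.71 -0.73] [256.28779021 166.81254841]
l 4.5167 [0.42236597 0.1763444  0.4402798 ] [ 0.37  0.11 -0.95  1.99  0.1   1.1  -0.15] [0.76 0.54 0.5 ] [256.34668237 162.15769429]
```

View pics/b.png

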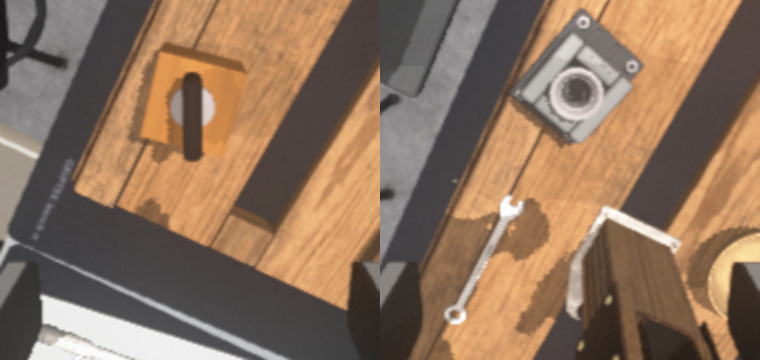

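```bash
python3 - <<'E'
from h import *
import json
def look(n):
    hold(.3); p=camera_params("wrist"); im=get_image("wrist"); cv2.imwrite(f"pics/w{n}.png",im[:,:,::-1])
    json.dump({k:v.tolist() for k,v in p.items()},open(f"w{n}.json","w")); return p
p={k:np.array(v) for k,v in json.load(open("wl.json")).items()}; L=px2w(p,(258,157),.062)
p={k:np.array(v) for k,v in json.load(open("wk.json")).items()}; K=px2w(p,(160+96,110+57),.098)
print(L,K)
line_to([L[0],L[1],.34],.3); look("l2")
line_to([L[0],L[1],.46],.4); line_to([.38,.08,.46],.4); line_to([.38,-.1,.46],.4); line_to([K[0],K[1],.376],.4); look("k2"); print(read_time())
E
python3 - <<'E'
import cv2,numpy as np
a=[cv2.resize(cv2.imread(f"pics/w{n}.png")[120:250,190:320],None,fx=3,fy=3,interpolation=cv2.INTER_CUBIC) for n in ("k2","l2")]
cv2.imwrite("pics/c.png",np.hstack(a))
E
```

```text
[0.42121694 0.18412722 0.062     ] [ 0.42812388 -0.22097823  0.098     ]
7.7417
```

View pics/c.png

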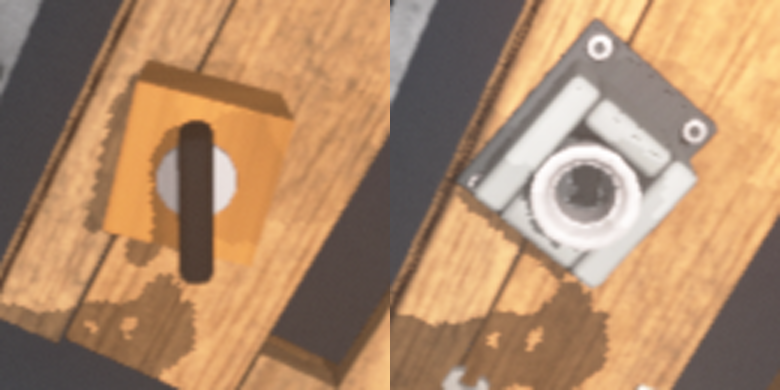

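```bash
python3 - <<'E'
from h import *
import json
def P(n): return {k:np.array(v) for k,v in json.load(open(f"w{n}.json")).items()}
l=P("l2");k=P("k2")
fl=lambda u,v:(190+(u-390)/3,120+v/3)
fk=lambda u,v:(190+u/3,120+v/3)
ang=lambda a,b:np.degrees(np.arctan2(*(b-a)[1::-1]))
print("mouth",px2w(l,fl(586.5,197),.062),"first",px2w(P("l"),(258,157),.062))
print("x dir",ang(px2w(l,fl(599,47),.01),px2w(l,fl(694,131),.01)),ang(px2w(l,fl(597,18),.008),px2w(l,fl(716,128),.008)))
print("y dir",ang(px2w(l,fl(597,18),.008),px2w(l,fl(460,182),.008)))
print("hous y",ang(px2w(l,fl(583,80),.05),px2w(l,fl(487,200),.05)), ang(px2w(l,fl(696,178),.05),px2w(l,fl(597,287),.05)))
print("collar",px2w(k,fk(197,180),.06))
a,b=px2w(k,fk(196,124),.098),px2w(k,fk(196.5,281),.098); print("handle",a,b,(a+b)/2,np.linalg.norm(a-b),ang(a,b))
a=px2w(k,fk(196,124),.070);print(a)
# gray-based circle / handle refinement
im=cv2.imread("pics/wl2.png",0); print(cv2.HoughCircles(cv2.resize(im[120:250,190:320],None,fx=3,fy=3,interpolation=cv2.INTER_CUBIC),cv2.HOUGH_GRADIENT,1,60,param1=100,param2=25,minRadius=45,maxRadius=65))
E
```

```text
mouth [0.42138869 0.18490066 0.062     ] first [0.42121694 0.18412722 0.062     ]
x dir -14.198234829546708 -15.152644218058056
y dir -103.4676297637266
hous y -101.75498930706465 -102.71083928369238
collar [ 0.43042064 -0.22478338  0.06      ]
handle [ 0.41671634 -0.19821239  0.098     ] [ 0.44108503 -0.24580659  0.098     ] [ 0.42890068 -0.22200949  0.098     ] 0.0534699981984987 -62.88711208565572
[ 0.41953453 -0.20406283  0.07      ]
[[[195.5 199.5  55.5]]]
```

```bash
python3 - <<'E'
from h import *
import json
K=[.4296,-.2233]
line_to([*K,.30],.25,down(np.deg2rad(27.1))); line_to([*K,.239],.1)
f0=read_ft_force(); print(read_time(),f0.round(2))
move_gripper(0.0,70); print(read_time(),read_gripper_width(),read_gripper_force(),read_ft_force().round(2),read_moment().round(3),read_ee_pos())
line_to([*K,.335],.1); hold(.3)
print(read_time(),read_gripper_width(),read_gripper_force(),read_ft_force().round(2),read_moment().round(3),read_ee_pos(),read_orientation(),down(np.deg2rad(27.1)))
p=camera_params("wrist"); im=get_image("wrist"); cv2.imwrite("pics/h.png",im[:,:,::-1]); json.dump({k:v.tolist() for k,v in p.items()},open("wh.json","w"))
cv2.imwrite("pics/h3.png",cv2.resize(im[130:330,160:350],None,fx=3,fy=3,interpolation=cv2.INTER_CUBIC)[:,:,::-1])
T=np.array([*K,.335]);print([w2px(p,T-[0,0,z]).round(1) for z in (.234,.178,.14)])
E
```

```text
8.9583 [-0.42 -0.26  0.3 ]
9.625 0.13458587107181094 68.17180752754211 [-2.09  0.65  5.86] [0.119 0.365 0.032] [ 0.4296194  -0.22332683  0.2391709 ]
11.0333 0.12619649734117952 68.07853817939758 [-0.27  0.09 -1.76] [ 0.063  0.064 -0.014] [ 0.42955711 -0.22326005  0.33469811] [-1.63874667e+00 -2.67964098e+00 -8.55957775e-05] [1.63913947 2.68007952 0.        ]
[array([255.8, 204.6]), array([255.4, 239.3]), array([254.9, 279.2])]
```

View pics/h3.png

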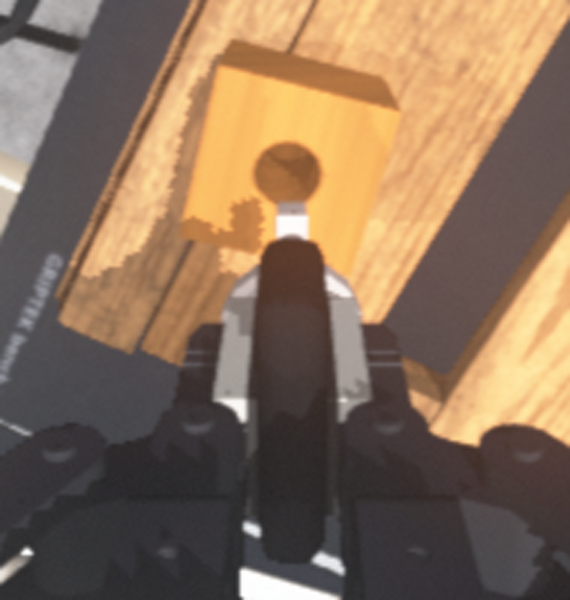

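```bash
python3 - <<'E'
from h import *
import json
p={k:np.array(v) for k,v in json.load(open("wh.json")).items()}
T=np.array([.42955711,-.22326005,.33469811]);M=R.from_rotvec([-1.63874667,-2.67964098,0]).as_matrix()
def q(x,y,zk): # key coords in tool; key z
    d=.234+.0005-zk; w=w2px(p,T+M@np.array([x,y,d])); return ((w-[160,130])*3).round(1)
for n,a in dict(tipend=(.0075,0,0),tip15=(.0085,0,.0015),tongue_l=(.0085,.004,.0015),tongue_r=(.0085,-.004,.0015),hx_top=(.026,0,.094),hx_bot=(.026,0,.064),h_x_top=(-.026,0,.094),colL=(.0,-.015,.056),colR=(0,.015,.056),colF=(.0106,.0106,.056),colF2=(.0106,-.0106,.056)).items(): print(n,q(*a))
print("hole in stand: offset check")
im=cv2.imread("pics/h.png",0)[193:216:1,246:270]; print(im)
E
```

```text
tipend [286.9 196.1]
tip15 [286.9 194.5]
tongue_l [302.  194.5]
tongue_r [271.7 194.5]
hx_top [283.8 297.4]
hx_bot [285.1 221.8]
h_x_top [284.8 572.4]
colL [212.3 325.4]
colR [359.2 325.3]
colF [338.6 278.3]
colF2 [232.6 278.3]
hole in stand: offset check
[[155 131 123 123 123 123 123 123 123 124 124 121 119 117 113 110 108 110
  124 164 192 201 203 202]
 [181 156 135 128 127 129 128 127 126 124 124 121 118 117 116 117 113 121
  154 184 199 203 203 201]
 [190 181 159 134 128 129 127 128 127 126 123 122 120 119 119 118 121 147
  179 197 202 204 203 201]
 [179 192 184 157 134 130 128 131 131 129 126 124 125 126 125 128 149 179
  197 204 204 205 203 201]
 [164 189 199 192 174 146 134 139 140 141 141 142 142 142 144 158 182 198
  205 206 205 204 203 202]
 [179 201 206 203 198 182 161 151 154 155 156 157 156 157 159 173 196 205
  207 207 205 204 203 201]
 [158 189 207 207 204 194 173 157 158 157 159 157 158 160 161 173 196 206
  207 206 204 203 201 200]
 [154 186 206 208 205 198 181 163 162 164 162 150 151 161 165 175 197 206
  206 205 204 203 201 200]
 [153 181 201 207 206 200 196 195 19
[... 779 characters left out ...]
99 204 200 198 188 180 154 120 107 107 108 110 118 157 206 215 198
  196 200 202 202 198 199]
 [157 186 197 172 138 114  92  81  73  72  72  73  73  76  83 100 111 125
  151 179 195 200 200 199]
 [153 178 170 116  80  71  67  68  68  68  69  69  69  69  68  71  71  75
   85 121 175 196 199 200]
 [159 161 130  78  67  66  68  67  68  66  69  68  66  69  69  69  69  68
   70  87 156 192 199 201]
 [180 159  95  68  65  67  67  67  66  67  68  69  68  69  68  68  68  70
   67  73 114 174 198 201]
 [183 133  76  65  65  67  67  68  67  67  67  67  69  69  69  68  68  69
   70  69  86 156 194 201]
 [172  96  66  64  65  66  67  66  67  68  67  69  68  67  68  68  69  67
   68  70  73 117 177 198]]
```

```bash
cat >> h.py <<'E'
def st(tag=""):
    print(tag,round(read_time(),2),"p",read_ee_pos().round(4),"F",read_ft_force().round(1),"M",read_moment().round(2),"g",round(read_gripper_width(),3))
E
python3 - <<'E'
from h import *
L=[.4198,.1854]
line_to([.37,-.13,.37],.3); line_to([.37,.08,.37],.3); line_to([*L,.36],.25); hold(.3); st("above")
b=read_ft_force(); np.save("bias.npy",np.r_[b,read_moment()])
line_to([*L,.305],.1)
for z in (.297,.291,.286,.281):
    line_to([*L,z],.03); st(z)
    if np.linalg.norm(read_ft_force()-b)>12: break
im=get_image("wrist"); cv2.imwrite("pics/m.png",cv2.resize(im[130:330,160:350],None,fx=3,fy=3,interpolation=cv2.INTER_CUBIC)[:,:,::-1])
E
```

```text
above 13.38 p [0.4198 0.1846 0.3602] F [ 0.4 -0.4 -1.6] M [ 0.01  0.05 -0.03] g 0.132
0.297 14.5 p [0.4198 0.1854 0.297 ] F [-1.1  0.6 -2.3] M [0.03 0.06 0.01] g 0.126
0.291 14.85 p [0.4197 0.1854 0.2908] F [-0.1 -0.6 -1.6] M [0.02 0.06 0.03] g 0.132
0.286 15.17 p [0.4197 0.1854 0.2858] F [-0.3  0.1 -1.8] M [-0.01 -0.01  0.03] g 0.129
0.281 15.48 p [0.4197 0.1854 0.2808] F [-0.2  0.4 -2.4] M [ 0.09  0.08 -0.02] g 0.13
```

View pics/m.png

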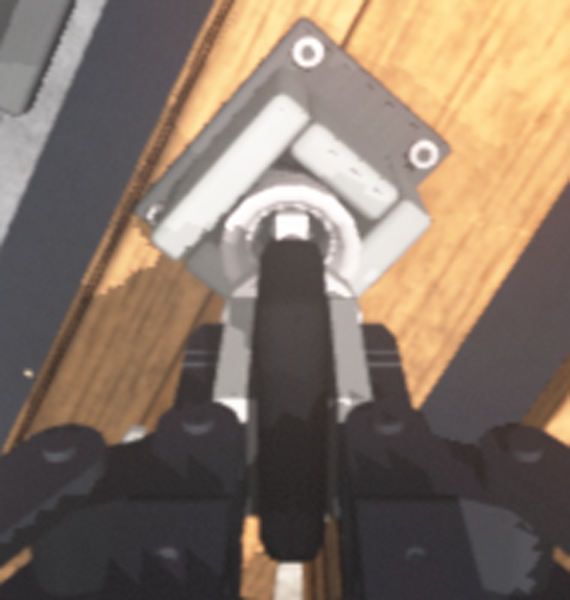

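```bash
cat >> h.py <<'E'
def ft(n=6):
    a=[]
    for _ in range(n): hold(.02); a.append(np.r_[read_ft_force(),read_moment()])
    return np.mean(a,0)-np.load("bias.npy")
Y0=27.1; OFF=-.0006
L0=np.array([.4198,.1854])
ax=lambda y: np.array([-np.sin(np.deg2rad(y)),np.cos(np.deg2rad(y))])
def tcp(yaw,z,d=(0,0)): return [*(L0+OFF*ax(Y0)-OFF*ax(yaw)+d),z]
E
python3 - <<'E'
from h import *
print(ft(15).round(2))
z=.281
while z>.268:
    z-=.001; line_to(tcp(Y0,z),.02); f=ft(); print(round(z,4),f.round(2))
    if f[2]>4: break
y=Y0
while f[2]>4 and y<72 :
    y+=3; line_to(tcp(y,z),.05,down(np.deg2rad(y))); f=ft(); print(y,round(read_time(),2),f.round(2))
    if f[2]<2.2 or abs(f[5])>.25 or np.hypot(*f[:2])>15: break
E
```

```text
[-0.1   0.39  0.1   0.   -0.03  0.02]
0.28 [-0.6   0.25 -0.12 -0.01 -0.04  0.02]
0.279 [-0.43  0.67 -0.13 -0.01 -0.04  0.04]
0.278 [-0.53  0.3  -0.18  0.   -0.06  0.04]
0.277 [-0.43  0.12 -0.05  0.02 -0.03  0.03]
0.276 [-0.    0.27 -0.11 -0.01 -0.07  0.04]
0.275 [-0.35  0.36 -0.1   0.   -0.03  0.02]
0.274 [-0.48  0.55 -0.14 -0.02 -0.04  0.01]
0.273 [-0.43  0.33  1.76  0.01 -0.07  0.04]
0.272 [-0.36  0.65  2.18 -0.   -0.09  0.01]
0.271 [-0.06  0.24  2.99  0.02 -0.08  0.02]
0.27 [-1.3   0.51  0.99 -0.02  0.21 -0.01]
0.269 [-2.29 -0.12  1.95 -0.16  0.51 -0.  ]
0.268 [-3.12 -0.38  2.92 -0.24  0.67 -0.02]
```

```bash
python3 - <<'E'
from h import *
d=np.zeros(2)
for i in range(4):
    f=ft(); print(d.round(5),f.round(2))
    if np.hypot(*f[:2])<.9: break
    d+=f[:2]*.0002; line_to(tcp(Y0,.268,d),.02)
for y in (29,31,33,25,23,21):
    line_to(tcp(y,.268,d),.02,down(np.deg2rad(y))); f=ft(); print(y,round(read_time(),2),f.round(2))
    if abs(f[5])>.2: break
E
```

```text
[0. 0.] [-3.61 -0.25  2.8  -0.25  0.71 -0.02]
[-7.2e-04 -5.0e-05] [-0.47 -0.92  2.44 -0.27 -0.05 -0.01]
[-0.00082 -0.00023] [ 1.41  0.27  2.67 -0.08 -0.45  0.  ]
[-0.00053 -0.00018] [ 0.43  0.31  2.58 -0.01 -0.29 -0.02]
29 21.83 [ 0.17  0.97  2.93  0.05 -0.28 -0.09]
31 22.18 [ 0.26  0.69  3.14  0.08 -0.21 -0.15]
33 22.53 [-0.27  1.63  2.81  0.23 -0.1  -0.21]
```

```bash
python3 - <<'E'
from h import *
d=np.array([-.0005,-.0002])
for y in (30,27,24.5,22,20,18,16,14,12,10,8,6):
    line_to(tcp(y,.268,d),.02,down(np.deg2rad(y))); f=ft(); print(y,round(read_time(),2),f.round(2))
    if f[5]>.15 or f[2]<.8: break
E
```

```text
30 22.88 [-0.55  1.8   2.61  0.25 -0.08 -0.11]
27 23.23 [ 0.89  1.01 -1.5   0.19 -0.43 -0.04]
```

```bash
python3 - <<'E'
from h import *
d=np.array([-.0005,-.0002])
def go(y,z,d): line_to(tcp(y,z,d),.02,down(np.deg2rad(y))); f=ft(8); print(y,z,round(read_time(),2),f.round(2)); return f
f=go(27,.268,d+[.0003,.0003])
d=d+[.0003,.0003]
for y in (25,23,21,19,17,15,13,11):
    f=go(y,.268,d)
    if abs(f[5])>.1: break
E
```

```text
27 0.268 23.62 [-0.51 -0.35 -0.94 -0.2  -0.02 -0.03]
25 0.268 24.0 [-1.41 -0.3  -0.22 -0.22  0.16  0.01]
23 0.268 24.38 [-0.4   0.04 -0.18 -0.06  0.02  0.03]
21 0.268 24.77 [-0.45  0.54 -0.13  0.   -0.06  0.03]
19 0.268 25.15 [-0.43  0.5  -0.01  0.02 -0.03  0.01]
17 0.268 25.53 [-0.41  0.31 -0.19 -0.01 -0.07  0.02]
15 0.268 25.92 [-0.28  0.32 -0.06  0.01 -0.04  0.03]
13 0.268 26.3 [-0.43  0.09  0.09 -0.   -0.07  0.04]
11 0.268 26.68 [ 0.25  0.62 -0.11  0.   -0.06  0.03]
```

```bash
python3 - <<'E'
from h import *
d=np.array([-.0002,.0001])
def go(y,z,d): line_to(tcp(y,z,d),.02,down(np.deg2rad(y))); f=ft(5); print(y,round(z,4),round(read_time(),2),f.round(2)); return f
go(18.5,.268,d)
z=.268
while z>.2437:
    z-=.002 if z>.251 else .0007
    f=go(18.5,z,d)
    if np.hypot(*f[:2])>2: d+=f[:2]*.0001
    if f[2]>6 or np.hypot(*f[:2])>8: break
print(d)
E
```

```text
18.5 0.268 27.05 [-0.5   0.35 -0.02 -0.02 -0.02  0.02]
18.5 0.266 27.38 [-0.42  0.32 -0.2   0.02 -0.07  0.05]
18.5 0.264 27.72 [-0.47 -0.1  -0.15 -0.   -0.04  0.03]
18.5 0.262 28.05 [-0.69  0.47 -0.29 -0.03 -0.06  0.04]
18.5 0.26 28.38 [-0.6   0.32 -0.18  0.01 -0.06  0.03]
18.5 0.258 28.72 [-0.19  0.18  0.16 -0.01 -0.06  0.01]
18.5 0.256 29.05 [-0.13  0.66 -0.12  0.   -0.03  0.02]
18.5 0.254 29.38 [-0.15  0.75  0.03  0.02 -0.05  0.03]
18.5 0.252 29.72 [-0.1   0.35 -0.27  0.   -0.05  0.04]
18.5 0.25 30.05 [-0.31  0.46 -0.23  0.02 -0.04  0.03]
18.5 0.2493 30.38 [-0.23  0.61  0.08 -0.01 -0.01  0.05]
18.5 0.2486 30.72 [-0.26  0.29 -0.1   0.   -0.06  0.02]
18.5 0.2479 31.05 [ 0.15  0.67  0.22 -0.   -0.04  0.05]
18.5 0.2472 31.38 [-0.46  0.45 -0.01  0.03 -0.1   0.03]
18.5 0.2465 31.72 [-5.100e+00 -1.840e+00  1.768e+01 -5.700e-01  9.500e-01  1.000e-02]
[-7.09618567e-04 -8.44850027e-05]
```

```bash
python3 - <<'E'
from h import *
import json
d=np.array([-.0002,.0001])
y=18.5; z=.2469
line_to(tcp(y,z,d),.02); print(ft().round(2))
while y>-13.5:
    y=max(y-4,-13.6); line_to(tcp(y,z,d),.05,down(np.deg2rad(y))); f=ft(5); print(y,round(read_time(),2),f.round(2))
    if f[2]>12: z+=.0002
    if np.hypot(*f[:2])>2: d+=f[:2]*.0001
    if abs(f[5])>.25 or np.hypot(*f[:2])>12: print("STOP");break
p=camera_params("wrist"); im=get_image("wrist"); cv2.imwrite("pics/t.png",im[:,:,::-1]); json.dump({k:v.tolist() for k,v in p.items()},open("wt.json","w"))
cv2.imwrite("pics/t3.png",cv2.resize(im[130:330,160:350],None,fx=3,fy=3,interpolation=cv2.INTER_CUBIC)[:,:,::-1])
E
```

```text
[-2.65 -0.93  9.57 -0.25  0.44  0.03]
14.5 32.4 [-0.83  0.64  7.46  0.09  0.08 -0.03]
10.5 32.73 [-0.07  1.3   7.54  0.29 -0.08 -0.01]
6.5 33.07 [-0.3   1.6   7.82  0.28 -0.06 -0.03]
2.5 33.4 [-0.79  1.67  7.65  0.28 -0.05 -0.01]
-1.5 33.73 [-0.6   1.31  7.58  0.27 -0.09 -0.06]
-5.5 34.07 [ 0.02  1.15  7.75  0.23 -0.06 -0.06]
-9.5 34.4 [-0.4   1.25  7.18  0.19 -0.07 -0.05]
-13.5 34.73 [-0.3   1.32  7.91  0.16 -0.09 -0.08]
```

View pics/t3.png

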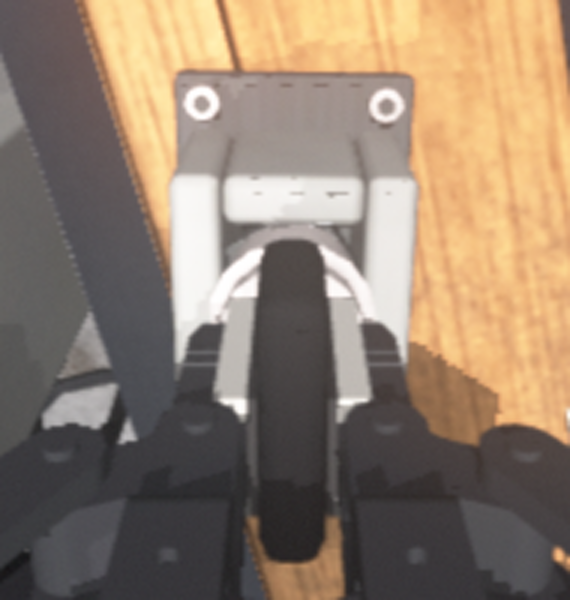

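```bash
python3 - <<'E'
from h import *
import json
d=np.array([-.0002,.0001]); y=-14.2
line_to(tcp(y,.2469,d),.05,down(np.deg2rad(y))); print(ft().round(2)); line_to(tcp(y,.2470,d),.02); hold(.2)
move_gripper(.5); hold(.2); st("open")
line_to(tcp(y,.37,d),.12); hold(.4); st("up")
p=camera_params("wrist"); im=get_image("wrist"); top=get_image("top"); json.dump({k:v.tolist() for k,v in p.items()},open("wf.json","w"))
a=cv2.resize(im[110:240,190:320],None,fx=3,fy=3,interpolation=cv2.INTER_CUBIC); b=cv2.resize(top[170:300,120:250],None,fx=3,fy=3,interpolation=cv2.INTER_CUBIC)
cv2.imwrite("pics/f.png",np.hstack([a,b])[:,:,::-1])
E
```

```text
[-0.48  0.99  8.31  0.16 -0.02  0.05]
open 36.19 p [0.42   0.1855 0.2469] F [ 0.  -0.1 -0.7] M [ 0.04 -0.02  0.04] g 0.496
up 37.77 p [0.42   0.1856 0.3698] F [-0.1  0.9  0.2] M [-0.   -0.01 -0.01] g 0.498
```

View pics/f.png

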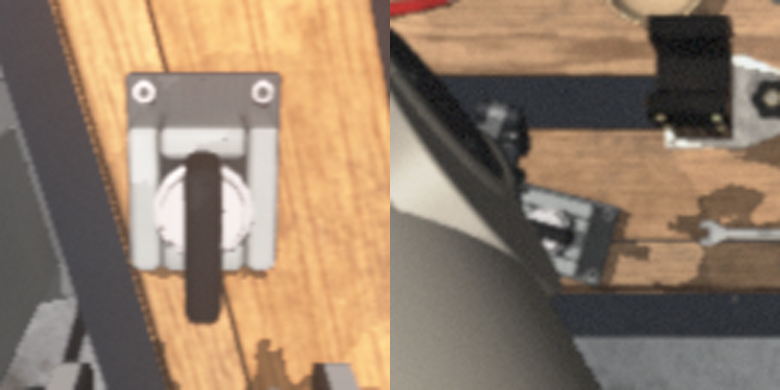

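```bash
python3 -c "
from cell import *
print(sign_off(),read_time())"
```

```text
the job is handed in; nothing more can be done
the job is handed in; nothing more can be done
```

I handed the job in at about 38 s of the 72 s allowed. The key stands fully home in the lock and is turned clockwise, with its handle in line with the foot plate's long side to within about 1 degree by the wrist camera. The highest force I read was about 18 N, and nothing else was touched as far as I could tell.

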